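Index the lazy Susan, then lift, quarter-turn and offer the arched dish level

ROBOT

A 6-joint arm with a two-finger parallel gripper is mounted at the origin on the work surface. World frame = base frame: x ahead of the robot, y to its left, z up, the work surface at z = 0. Lengths are in m, angles in degrees, forces in N, time in s.
With the tool pointing down it reaches from about 0.25 to 0.725 m from the base axis. Payload 9.7 kg.
Tool frame: the origin (TCP) lies between the finger pads; the fingertips stand 22 mm ahead of it and the grasp point (between the pads) lies 3 mm ahead of it; z points along the fingers, y is the line along which they close (so a half turn about z gives the same grasp; the last joint's range is limited). The gripper opens to 85 mm and grips with 20 to 120 N. Pads are 22 mm wide; open, the fingers measure 114 mm over their backs; the gripper's body (76 mm by 85 mm) begins 54 mm behind the grasp point. The pads swing forward as they close: fully open they stand 13 mm farther back than shut.
Start: joints at [70.417, 4.979, 10.078, 95.1, 0, 90], TCP at [0.184, 0.518, 0.253] pointing down, gripper open.
Joint ranges: [-179.16, 179.16], [-48.56, 103.87], [-65.8, 70.77], [-126.05, 130.52], [-82.76, 87.17], [-180, 180]. Speed limits (degrees/s): [127.2, 127.2, 147.25, 180, 180, 180].

INTERFACE

Orientations are given as [roll, pitch, yaw] about the fixed x, y, z axes, in that order (R = Rz(yaw) Ry(pitch) Rx(roll)).
In Python, from workcell import bot, viewer, finder gives the robot as it stands.
- The arm moves only by the tool move_arm, never from a script. Its arguments are lists of equal length, an entry for each row: "offset": the shift along the tool's x, y, z in cm, a list of three; "twist": the turn, a rotation vector about the tool's x, y, z in rad, a list of three; "grip": the opening, from 0 (shut) to 1 (fully open). In form: {"offset": [[x, y, z], ...], "twist": [[ax, ay, az], ...], "grip": [grip, ...]}. A call has 1 to 5 rows; each row shifts and turns the commanded pose from where the row before left it, along the tool's axes as they then stand; what a row does not reach is not made up. A row lasts 1/10 s, in which the tool goes at most 50 mm and 8.59 degrees, less where a joint would pass 70% of its speed; a pose out of reach is approached as far as the arm can. A call is refused whole if a number of a shift passes 5 or a number of a turn 0.15, either way. A call with a gripper value outside its range is refused whole. The fingers move at their own pace and stop on an object; "force" is the grip in N (left out, the last holds). Time passes only in rows, so rows that do not move let the fingers close. It gives the time, the measured TCP pose, the force, the opening and the grip force at its end, in the units of the state.
- bot.get_obs(): the state, without advancing time (a new reading comes with each control period).
- viewer.camera(name): name is "side" or "top"; returns a dict with "color" (480x640x3 uint8, red, green, blue), "depth" (480x640 float32, m along the optical axis (not along the pixel's ray), 0 where there is no reading), "vfov" (degrees; the focal length in pixels is half the picture's height over the tangent of half this angle, whatever the lens; pixels are square), "cx", "cy" (the principal point, pixels), "k1" (the pictures are not rectified: a ray, as slopes to the right and down, at radius r is drawn at 1 + k1 r^2 times it, then the intrinsics apply), "position" and "attitude" of the camera in the world. Camera axes: x right, y down, z forward; pixel columns grow to the right and rows downward; lengths in m; the calibration is good to about 2 mm. A picture is of the moment at which its call begins.
- bot.job_done(): hands the job in; it is judged then, once.
Trained networks look in a picture, given as the dict that the camera call returned (one of the last four; its "shot" number tells which), for a name from the list of things; names that differ only in an ending like _2 or _b are one class to them, and where a whole thing is asked for, a point or a joint stands for the part that bears it (a point fixed in the world has none). Each returns a list of dicts, best first, with "p" (0 to 1); they miss things now and then, are a little off and sometimes report something else, mostly with a low value. They report only what shows in the picture. A call takes as long as a camera call. They do not tell look-alikes from the thing itself.
- finder.boxes_of(picture, thing): "position" ([column, row] in pixels, amid what is visible of it).
- finder.pinpoint(picture, thing): "position" ([column, row] in pixels: a listed point, or the origin of a listed thing).
The state is a dict: "time": time; "q": joint angles; "qd": joint speeds; "joint_efforts": joint torques, N m; "ee_pos": TCP position; "tcp_rot": TCP orientation; "wrist_force": force on the tool from outside, world axes, zero at the start; "torque": the same for the moment, N m; "opening": finger opening in m; "grasp_force": force on a finger pad.
Only numpy, scipy, OpenCV 4.12 (cv2) and the standard library are available. Lean on these libraries where they do the work, as an engineer would, in place of code of your own. Each camera call takes 0.05 s, during which the arm holds its last target. There are 200 camera calls.

TASK

Turn the lazy Susan anticlockwise, as seen from above, until it reaches its stop, so that the arched steel dish with the loose chocolate ball comes round on it. Then lift the dish by its arched handle, turn it a quarter turn from how it stood on the lazy Susan (either way round), and offer it above the round cork trivet, roughly a hand's breadth up, level and still, with the ball resting in the middle. Move gently: the ball must not roll out to the rim and nothing else may be knocked over or shoved about; finish while still holding the dish there, do not put it down.

Things in the scene. Friction and masses are not known exactly. Their poses are not given: they have to be found in the camera images.
- board (a joint): the lazy Susan's angle: a round wooden board, 316 mm across, 18 mm thick, top 34 mm above the counter, turning about a vertical axis on a fixed steel foot. 0 to 1.57 rad, growing anticlockwise seen from above; hard stop at 1.57; starts at 0. About 1 N at its knob turns it and it stays where it is left; dish, ball, jar and shaker ride on it.
- board_center (a point): centre of the board's top face, on its turning axis (34 mm above the counter). Its own axes turn with the board: +x points to where the dish stands, -x to the knob. A dark steel stub low on the foot just outside the board's edge marks where the knob arrives at the stop.
- knob (a point): the steel knob by which the board is turned: an upright round pin, 20 mm diameter, 40 mm tall, standing on the board 135 mm from its axis, about opposite the dish; this point is at its half height (54 mm above the counter). It stays on the robot's side of the board all through the turn.
- dish_grip (a point): middle of the arched handle's straight top bar. The bar is 12 mm thick (along the dish's x), 16 mm high and 66 mm long (along the dish's y), with sloping arms at its ends; its middle is 116 mm above the dish's underside (150 mm above the counter while on the board). Axes as dish.
- dish_seat (a point): where the ball's centre is when it rests in the middle of the dish: on the dish's axis, 25.5 mm above its underside. The dish floor is a shallow cone sloping up 14 degrees from the middle, with a rim 33 mm above the underside.
- dish: the loose dish with an arched handle, all bright steel, 142 mm across, 0.25 to 0.5 kg; origin at the centre of its underside, z up. It stands about 82 mm from the board's axis, opposite the knob, its x, y axes along those of board_center within 0.06 rad (so the handle bar lies across the radius).
- bonbon_center (a point): centre of the loose round chocolate, 34 mm diameter, about 24 g, lying in the dish.
- trivet: the flat round cork trivet, 140 mm diameter, 8 mm thick, fixed to the counter on the robot's left; origin at the centre of its underside.
- jar_mid (a point): half height of a squat glass jar, 46 mm diameter, 58 mm tall, that rides loose on the board a quarter turn from the dish; bystander.
- shaker_mid (a point): half height of a wooden shaker, 38 mm diameter, 60 mm tall, that rides loose on the board a quarter turn from the dish on the other side; bystander.
- mug_mid (a point): half height of a white mug, 80 mm diameter, 90 mm tall, on the counter; bystander.
- spoon_mid (a point): middle of a spoon lying on the counter; bystander.
- tumbler_mid (a point): half height of a glass tumbler, 68 mm diameter, 95 mm tall, on the counter; bystander.
Things that resemble listed ones, but are neither listed nor needed, are in the scene too. Of the things that look like the trivet, the smaller one is meant. Leave any blue look-alike of the dish alone.

How it is judged (in metres and radians):
On the way, in this order (a step that is already met when the one before it is completed fails the run):
1. the lazy Susan has been turned to its stop with the dish standing on it (value of joint board above 1.49 rad and contact force between dish and board above 0.5 N), for 0.2 s.
2. the dish is lifted clear of the lazy Susan, in the gripper (height (world z) of dish above 0.055 m and contact force between the fingers and dish above 1 N and contact force between dish and board below 0.1 N), for 0.2 s.
At the end, for the whole second after the job is handed in: Lazy Susan at its stop (above 1.42 rad); dish in the gripper, underside 50 to 220 mm above the counter, within 45 mm of the trivet's centre in plan, a quarter turn (within 0.27 rad) from the board's axes, level within 0.12 rad, still; ball within 12 mm of the dish's middle (value of joint board above 1.42 rad and contact force between the fingers and dish above 1 N and contact force between dish and trivet below 0.05 N and contact force between dish and board below 0.05 N and horizontal distance between dish and trivet below 0.045 m and height (world z) of dish between 0.05 and 0.22 m and angle between the x axis of dish and the x axis of board_center, either way round above 1.3 rad and angle between dish's own z axis and vertical below 0.12 rad and distance between bonbon_center and dish_seat below 0.012 m and linear speed of dish below 0.03 m/s and angular speed of dish below 0.15 rad/s); the arm keeps its last pose, push and grip.
It fails at once if the ball rolls more than 35 mm from the middle of the dish (distance between bonbon_center and dish_seat above 0.035 m).
It fails at once if the dish tips by more than 0.3 rad (angle between dish's own z axis and vertical above 0.3 rad).
It fails at once if the jar or the shaker is knocked over, or shoved about 50 mm from its place on the lazy Susan (angle between any of jar_mid, shaker_mid's own z axis and vertical above 0.5 rad or height (world z) of any of jar_mid, shaker_mid below 0.05 m or x of any of jar_mid, shaker_mid in the frame of board_center above 0.05 m or x of any of jar_mid, shaker_mid in the frame of board_center below -0.05 m or y of jar_mid in the frame of board_center below 0.055 m or y of jar_mid in the frame of board_center above 0.16 m or y of shaker_mid in the frame of board_center above -0.055 m or y of shaker_mid in the frame of board_center below -0.16 m).
It fails at once if the mug, spoon or tumbler is moved more than 50 mm (distance of any of mug_mid, spoon_mid, tumbler_mid from where it was at the start of the episode above 0.05 m).
It also fails if it takes over 72 s, if anything falls off the work surface, if the arm or the gripper's body presses on something with over 40 N, if the wrist force passes 120 N, or if a joint passes its speed limit or range.

## Working session

There is one attempt and no reset: what is moved stays moved. The work goes in short steps, Python scripts to look and compute and a tool call to move; the robot and the scene stay as the last step left them, time stands still between calls to the robot, and variables do not carry over. Pictures are saved under pics/ and viewed, at most 10 in all, crops included, and the job is handed in when it is done.

Besides the shell and the picture viewer there is one more tool, called as name(argument=value, ...), one argument or row to a line, values as JSON. move_arm: Moves the arm, as the interface text tells. Its arguments: {"type":"object","properties":{"offset":{"type":"array","items":{"type":"array","items":{"type":"number"}}},"twist":{"type":"array","items":{"type":"array","items":{"type":"number"}}},"grip":{"type":"array","items":{"type":"number"}},"force":{"type":"number"}},"required":["offset","twist","grip"]}

```bash
mkdir -p pics && cat > h.py <<'E'
import numpy as np, cv2
from scipy.spatial.transform import Rotation as R
from workcell import bot, viewer, finder
def rot(c):
    a=np.array(c["attitude"],float)
    return a if a.shape==(3,3) else (R.from_euler('xyz',a,degrees=True).as_matrix() if a.size==3 else R.from_quat(a).as_matrix())
def ray(c,px):
    h,w=c["color"].shape[:2]; f=h/2/np.tan(np.radians(c["vfov"]/2))
    K=np.array([[f,0,c["cx"]],[0,f,c["cy"]],[0,0,1]])
    u=cv2.undistortPoints(np.array([[px]],float),K,np.array([c["k1"],0,0,0,0.]))[0,0]
    return rot(c)@np.array([u[0],u[1],1.])
def atz(c,px,z):
    d=ray(c,px);p=np.array(c["position"]);return p+d*(z-p[2])/d[2]
def atdepth(c,px):
    x,y=int(round(px[0])),int(round(px[1]));return np.array(c["position"])+ray(c,px)*c["depth"][y,x]
def save(c,n): cv2.imwrite(f"pics/{n}.png",c["color"][:,:,::-1])
E
python3 - <<'E'
from h import *
np.set_printoptions(precision=4,suppress=True)
Z=dict(board_center=.034,knob=.054,dish_grip=.150,bonbon_center=.06,trivet=.0,jar_mid=.063,shaker_mid=.064,mug_mid=.045,spoon_mid=.005,tumbler_mid=.047,dish=.034,dish_seat=.0595)
print(bot.get_obs())
for n in("top","side"):
    c=viewer.camera(n);save(c,n+"0");print(n,c["vfov"],c["cx"],c["cy"],c["k1"],c["position"],c["attitude"])
    for t,z in Z.items():
        for d in finder.pinpoint(c,t)[:3]:
            if d["p"]>.1: print(t,round(d["p"],2),np.round(d["position"]),atz(c,d["position"],z)[:2])
E
```

```text
{'time': 0.0, 'q': array([70.4144,  5.0113, 10.0345, 95.0988,  0.0006, 89.9981]), 'qd': array([ 0.0219,  0.0235, -0.0119, -0.0072, -0.0641,  0.0291]), 'joint_efforts': array([  0.0035, -52.0393,  46.48  ,   0.0165,   0.0002,   0.    ]), 'ee_pos': array([0.1843, 0.518 , 0.2526]), 'tcp_rot': array([-179.9243,   -0.0006,  160.4164]), 'wrist_force': array([ 0.5684, -0.3527,  0.7173]), 'torque': array([-0.0775,  0.0088, -0.0466]), 'grasp_force': 0.0, 'opening': 0.08549124971860779}
top 49.61344328776911 320.1085846613051 240.40340485655298 0.02821017790925525 [ 0.338  -0.0076  1.2299] [-172.197     1.297   -91.5783]
board_center 0.64 [377. 201.] [ 0.5919 -0.1218]
knob 0.83 [332. 243.] [ 0.4937 -0.0134]
knob 0.69 [411. 236.] [ 0.5041 -0.1925]
dish_grip 0.87 [452. 355.] [ 0.2447 -0.2472]
dish_grip 0.56 [409. 170.] [ 0.6313 -0.1814]
bonbon_center 0.66 [401. 181.] [ 0.631 -0.176]
trivet 0.67 [133. 286.] [0.4127 0.4628]
trivet 0.57 [235. 254.] [0.4812 0.2196]
jar_mid 0.77 [340. 170.] [ 0.6617 -0.0351]
jar_mid 0.48 [404. 182.] [ 0.6286 -0.1808]
shaker_mid 0.63 [413. 236.] [ 0.5021 -0.1965]
mug_
[... 697 characters left out ...]
dish_grip 0.45 [332. 190.] [0.57   0.2067]
bonbon_center 0.57 [385. 312.] [ 0.6354 -0.1898]
bonbon_center 0.32 [387. 318.] [ 0.636  -0.2102]
trivet 0.84 [274. 201.] [0.4122 0.4595]
trivet 0.74 [300. 237.] [0.4823 0.2258]
jar_mid 0.65 [381. 268.] [ 0.6579 -0.0362]
shaker_mid 0.89 [322. 313.] [ 0.5043 -0.1898]
shaker_mid 0.16 [385. 319.] [ 0.6296 -0.2178]
mug_mid 0.67 [334. 190.] [0.6034 0.4283]
spoon_mid 0.83 [376. 230.] [0.7028 0.2394]
tumbler_mid 0.59 [388. 430.] [ 0.5837 -0.4595]
dish 0.98 [192. 372.] [ 0.2573 -0.3005]
dish 0.77 [387. 322.] [ 0.6411 -0.1905]
dish_seat 0.77 [386. 314.] [ 0.637  -0.1963]
dish_seat 0.58 [192. 358.] [ 0.2581 -0.2915]
dish_seat 0.2 [384. 319.] [ 0.6296 -0.2116]
```

View pics/top0.png

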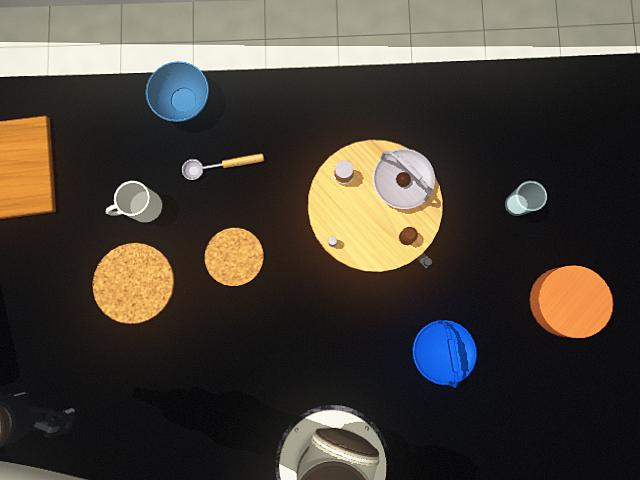

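View pics/side0.png

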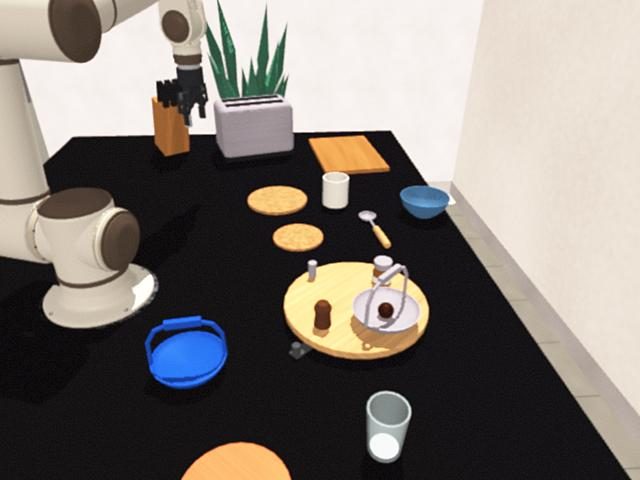

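The top view shows the board around (375,205), with the knob at (333,242), the steel dish at (405,180), the shaker at (409,236), the jar at (344,173) and the stub at (426,261). The small trivet is at (235,256). The blue dish at (445,352) and the larger cork at (133,283) are decoys. The side view agrees.

```bash
cat >> h.py <<'E'
def plan(pos,yaw,n,start=None,v=True):
    """rows (tool-frame cm, rad) from the present pose to pos/yaw(deg), straight line"""
    if start is None:
        o=bot.get_obs(); p=np.array(o["ee_pos"]); Rm=R.from_euler('xyz',o["tcp_rot"],degrees=True)
    else: p,Rm=np.array(start[0],float),R.from_euler('xyz',[180,0,start[1]],degrees=True)
    T=R.from_euler('xyz',[180,0,yaw],degrees=True); pos=np.array(pos,float); off=[];tw=[]
    for k in range(n,0,-1):
        d=np.round(Rm.inv().apply((pos-p)/k)*100,1)
        w=np.round((Rm.inv()*T).as_rotvec()/k,3)
        p=p+Rm.apply(d/100); Rm=Rm*R.from_rotvec(w)
        off.append(d.tolist()); tw.append(w.tolist())
    for i in range(0,n,5): print('{"offset":',off[i:i+5],', "twist":',tw[i:i+5],'}')
    return p,Rm.as_euler('xyz',degrees=True)[2]
E
python3 - <<'E'
from h import *
np.set_printoptions(precision=4,suppress=True)
for n in("top","side"):
    c=viewer.camera(n); hsv=cv2.cvtColor(c["color"],cv2.COLOR_RGB2HSV)
    m=((hsv[...,1]>50)&(hsv[...,0]<35)&(hsv[...,0]>5)&(hsv[...,2]>90)).astype(np.uint8)
    for seed,z in ((((375,225) if n=="top" else (345,290)),.034),(((235,256) if n=="top" else (299,237)),.008)):
        k,l,st,_=cv2.connectedComponentsWithStats(m); s=l[seed[1],seed[0]]
        ct=max(cv2.findContours((l==s).astype(np.uint8),cv2.RETR_EXTERNAL,cv2.CHAIN_APPROX_NONE)[0],key=cv2.contourArea)[:,0]
        h=cv2.convexHull(ct)[:,0]
        P=np.array([atz(c,q,z)[:2] for q in h.astype(float)]).astype(np.float32)
        print(n,s,cv2.minEnclosingCircle(P))
print(plan((.4920,-.0155,.20),130,20))
E
```

```text
top 3 ((0.584502637386322, -0.11440327763557434), 0.15843668580055237)
top 14 ((0.4742192327976227, 0.22194629907608032), 0.07081291824579239)
side 108 ((0.5854990482330322, -0.12617771327495575), 0.1677982360124588)
side 99 ((0.4752025604248047, 0.2143835425376892), 0.07830868661403656)
{"offset": [[-2.3, -2.0, 0.3], [-2.4, -1.9, 0.3], [-2.5, -1.9, 0.3], [-2.5, -1.8, 0.3], [-2.5, -1.7, 0.3]] , "twist": [[0.0, -0.0, 0.027], [0.0, -0.0, 0.027], [0.0, -0.0, 0.026], [0.0, -0.0, 0.027], [0.0, -0.0, 0.026]] }
{"offset": [[-2.6, -1.7, 0.3], [-2.6, -1.6, 0.3], [-2.7, -1.5, 0.2], [-2.7, -1.5, 0.3], [-2.8, -1.4, 0.2]] , "twist": [[0.0, -0.0, 0.027], [0.0, -0.0, 0.026], [0.0, -0.0, 0.027], [0.0, -0.0, 0.026], [0.0, -0.0, 0.027]] }
{"offset": [[-2.8, -1.3, 0.3], [-2.8, -1.2, 0.2], [-2.9, -1.2, 0.3], [-2.9, -1.1, 0.2], [-2.9, -1.0, 0.3]] , "twist": [[0.0, -0.0, 0.026], [0.0, -0.0, 0.027], [0.0, -0.0, 0.026], [0.0, -0.0, 0.027], [0.0, -0.0, 0.026]] }
{"offset": [[-2.9, -0.9, 0.2], [-3.0, -0.9, 0.3], [-3.0, -0.8, 0.2], [-3.0, -0.7, 0.3], [-2.9, -0.6, 0.2]] , "twist": [[0.0, -0.0, 0.027], [0.0, -0.0, 0.026], [0.0, -0.0, 0.027], [0.0, -0.0, 0.026], [0.0, -0.0, 0.027]] }
(array([ 0.4917, -0.0153,  0.2003]), np.float64(129.99186488060357))
```

move_arm(
  offset=[
    [0,0,0],
    [0,0,0],
  ],
  twist=[
    [0,0,0.1],
    [0,0,0],
  ],
  grip=[0.45,0.45],
)

```text
time: 1.6
ee_pos: [0.1844, 0.5182, 0.2533]
tcp_rot: [180.0, 0.0, 154.6]
wrist_force: [-0.6, 0.7, 1.0]
opening: 0.0588
grasp_force: 0.0
```

```bash
python3 -c "
from h import *
o=bot.get_obs();print(o)"
```

```text
{'time': 1.6, 'q': array([ 7.04138849e+01,  4.97964936e+00,  1.00785985e+01,  9.50986873e+01,
       -1.92991533e-03,  9.58220260e+01]), 'qd': array([-0.03960308,  0.07983871, -0.09089724, -0.0942092 , -0.01103933,
       -6.15808112]), 'joint_efforts': array([-1.07089552e-03, -5.20155859e+01,  4.64914942e+01,  1.60385654e-03,
        8.32536489e-05,  1.29507791e+00]), 'ee_pos': array([0.18438311, 0.51817885, 0.2532804 ]), 'tcp_rot': array([1.79999544e+02, 1.89340290e-03, 1.54591859e+02]), 'wrist_force': array([-0.57081717,  0.68209003,  0.95883799]), 'torque': array([-0.06954362, -0.02202534,  0.01373466]), 'grasp_force': 0.0, 'opening': 0.058815222686647434}
```

```bash
python3 -c "
from h import *
a=plan((.492,-.0155,.12),133,15)
print(a)"
```

```text
{"offset": [[-3.4, -2.3, 0.9], [-3.4, -2.3, 0.9], [-3.5, -2.2, 0.9], [-3.5, -2.1, 0.9], [-3.6, -2.0, 0.9]] , "twist": [[0.0, 0.0, 0.025], [0.0, 0.0, 0.025], [0.0, 0.0, 0.025], [0.0, 0.0, 0.025], [0.0, 0.0, 0.025]] }
{"offset": [[-3.6, -1.9, 0.9], [-3.7, -1.8, 0.9], [-3.7, -1.7, 0.9], [-3.8, -1.6, 0.9], [-3.8, -1.5, 0.9]] , "twist": [[0.0, 0.0, 0.025], [0.0, 0.0, 0.025], [0.0, 0.0, 0.025], [0.0, 0.0, 0.025], [0.0, 0.0, 0.025]] }
{"offset": [[-3.9, -1.4, 0.9], [-3.9, -1.3, 0.9], [-3.9, -1.2, 0.8], [-4.0, -1.1, 0.9], [-4.0, -1.1, 0.8]] , "twist": [[0.0, 0.0, 0.025], [0.0, 0.0, 0.025], [0.0, 0.0, 0.026], [0.0, 0.0, 0.025], [0.0, 0.0, 0.026]] }
(array([ 0.4920779 , -0.01592243,  0.12029436]), np.float64(132.99135004504205))
```

move_arm(
  offset=[
    [-3.4,-2.3,0.9],
    [-3.4,-2.3,0.9],
    [-3.5,-2.2,0.9],
    [-3.5,-2.1,0.9],
    [-3.6,-2.0,0.9],
  ],
  twist=[
    [0,0,0.025],
    [0,0,0.025],
    [0,0,0.025],
    [0,0,0.025],
    [0,0,0.025],
  ],
  grip=[0.45,0.45,0.45,0.45,0.45],
)

```text
time: 2.1
ee_pos: [0.2867, 0.3384, 0.208]
tcp_rot: [180.0, 0.0, 147.7]
wrist_force: [-0.2, -0.3, 0.3]
opening: 0.0384
grasp_force: 0.0
```

move_arm(
  offset=[
    [-3.6,-1.9,0.9],
    [-3.7,-1.8,0.9],
    [-3.7,-1.7,0.9],
    [-3.8,-1.6,0.9],
    [-3.8,-1.5,0.9],
  ],
  twist=[
    [0,0,0.025],
    [0,0,0.025],
    [0,0,0.025],
    [0,0,0.025],
    [0,0,0.025],
  ],
  grip=[0.45,0.45,0.45,0.45,0.45],
)

```text
time: 2.6
ee_pos: [0.3895, 0.1612, 0.1632]
tcp_rot: [180.0, 0.0, 140.5]
wrist_force: [1.0, 0.7, -0.2]
opening: 0.0385
grasp_force: 0.0
```

move_arm(
  offset=[
    [-3.9,-1.4,0.9],
    [-3.9,-1.3,0.9],
    [-3.9,-1.2,0.8],
    [-4.0,-1.1,0.9],
    [-4.0,-1.1,0.8],
  ],
  twist=[
    [0,0,0.025],
    [0,0,0.025],
    [0,0,0.026],
    [0,0,0.025],
    [0,0,0.026],
  ],
  grip=[0.45,0.45,0.45,0.45,0.45],
)

```text
time: 3.1
ee_pos: [0.4936, -0.0171, 0.12]
tcp_rot: [180.0, 0.0, 133.2]
wrist_force: [0.0, 0.5, 0.7]
opening: 0.0381
grasp_force: 0.0
```

move_arm(
  offset=[
    [0,0,0],
  ],
  twist=[
    [0,0,0],
  ],
  grip=[0.45],
)

```text
time: 3.2
ee_pos: [0.4939, -0.0188, 0.1188]
tcp_rot: [-179.9, -0.0, 133.0]
wrist_force: [-1.7, 1.0, -0.7]
opening: 0.0382
grasp_force: 0.0
```

```bash
python3 - <<'E'
from h import *
c=viewer.camera("side");cv2.imwrite("pics/k1.png",cv2.resize(c["color"][180:380,220:460,::-1],None,fx=3,fy=3))
print(bot.get_obs()["ee_pos"],bot.get_obs()["opening"])
for d in finder.pinpoint(c,"knob"): print(d, atz(c,d["position"],.054))
plan((.492,-.0155,.062),133,5)
E
```

```text
[ 0.49312518 -0.01725304  0.11940455] 0.03842084253336835
{'position': [310.1, 267.7], 'p': 0.77} [ 0.49444177 -0.01044015  0.054     ]
{'position': [381.8, 269.0], 'p': 0.4} [ 0.66247369 -0.02791932  0.054     ]
{"offset": [[0.0, -0.0, 1.2], [0.0, -0.0, 1.1], [0.0, -0.0, 1.2], [0.0, -0.0, 1.1], [0.1, -0.0, 1.2]] , "twist": [[-0.0, -0.0, 0.0], [-0.0, -0.0, 0.0], [-0.0, -0.0, 0.001], [-0.0, -0.0, 0.0], [-0.001, -0.001, 0.001]] }
```

View pics/k1.png

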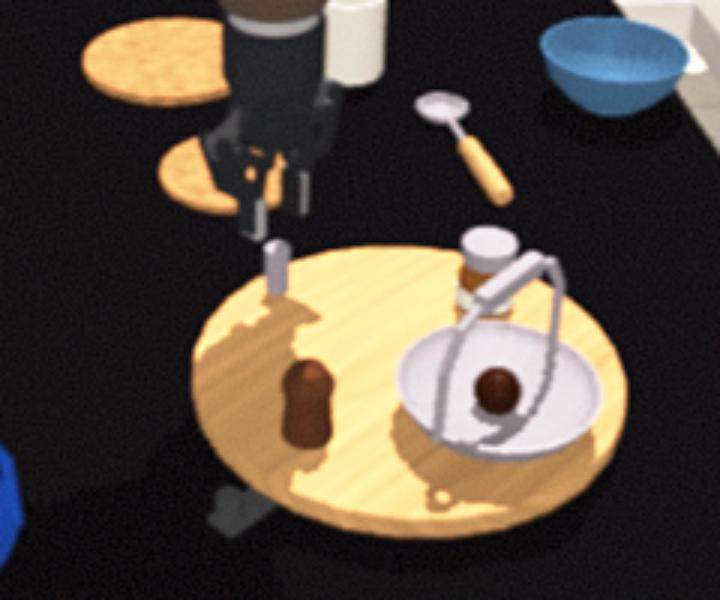

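The fingers straddle the knob line (knob at crop (277,268)), and the ball is central in the dish. I'm descending.

move_arm(
  offset=[
    [0,0,1.2],
    [0,0,1.1],
    [0,0,1.2],
    [0,0,1.1],
    [0,0,1.2],
  ],
  twist=[
    [0,0,0],
    [0,0,0],
    [0,0,0],
    [0,0,0],
    [0,0,0],
  ],
  grip=[0.45,0.45,0.45,0.45,0.45],
)

```text
time: 3.8
ee_pos: [0.4927, -0.015, 0.0612]
tcp_rot: [-180.0, -0.0, 133.1]
wrist_force: [0.3, 0.1, 0.6]
opening: 0.0381
grasp_force: 0.0
```

move_arm(
  offset=[
    [0,0,0],
    [0,0,0],
    [0,0,0],
  ],
  twist=[
    [0,0,0],
    [0,0,0],
    [0,0,0],
  ],
  grip=[0.38,0.3,0.3],
  force=20,
)

```text
time: 4.1
ee_pos: [0.4932, -0.0155, 0.0628]
tcp_rot: [180.0, 0.0, 133.1]
wrist_force: [0.0, 0.7, 0.7]
opening: 0.0255
grasp_force: 0.0
```

```bash
python3 - <<'E'
from h import *
c=viewer.camera("side");cv2.imwrite("pics/k2.png",cv2.resize(c["color"][200:360,250:450,::-1],None,fx=3,fy=3))
o=bot.get_obs();print(o["ee_pos"],o["tcp_rot"],o["opening"],o["wrist_force"],o["grasp_force"])
E
```

```text
[ 0.49330584 -0.0154552   0.06290059] [1.79964611e+02 4.20168554e-02 1.33086902e+02] 0.025508306338038824 [-0.8449506  -0.43285057  0.43820884] 0.0
```

View pics/k2.png

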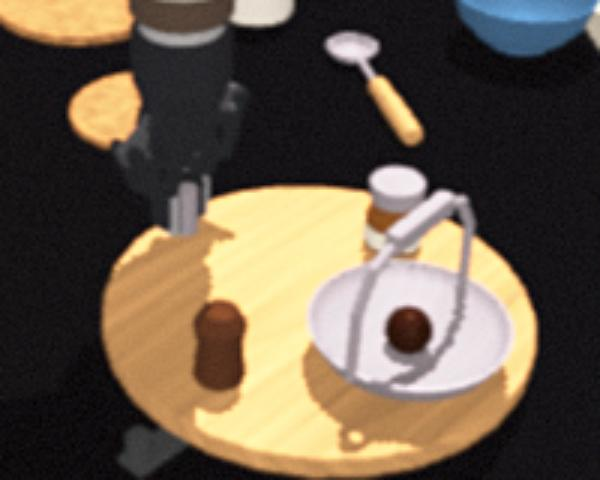

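move_arm(
  offset=[
    [0,-0.35,0],
    [-0.01,-0.35,0],
    [-0.02,-0.7,0],
    [-0.02,-0.7,0],
    [-0.02,-0.7,0],
  ],
  twist=[
    [0,0,-0.026],
    [0,0,-0.026],
    [0,0,-0.052],
    [0,0,-0.052],
    [0,0,-0.052],
  ],
  grip=[0.3,0.3,0.3,0.3,0.3],
)

```text
time: 4.65
ee_pos: [0.4748, -0.0366, 0.0629]
tcp_rot: [179.9, 0.0, 145.1]
wrist_force: [0.2, 1.3, 0.4]
opening: 0.0256
grasp_force: 0.6
```

move_arm(
  offset=[
    [-0.02,-0.7,0],
    [-0.02,-0.7,0],
    [-0.02,-0.7,0],
    [-0.02,-0.7,0],
    [-0.02,-0.7,0],
  ],
  twist=[
    [0,0,-0.052],
    [0,0,-0.052],
    [0,0,-0.052],
    [0,0,-0.052],
    [0,0,-0.052],
  ],
  grip=[0.3,0.3,0.3,0.3,0.3],
)

```text
time: 5.15
ee_pos: [0.4587, -0.0677, 0.0628]
tcp_rot: [180.0, 0.0, 160.0]
wrist_force: [-1.1, 1.9, -0.3]
opening: 0.0257
grasp_force: 0.6
```

```bash
python3 - <<'E'
from h import *
o=bot.get_obs();print(o["ee_pos"],o["tcp_rot"],o["opening"],o["wrist_force"],o["q"])
r=o["ee_pos"][:2]-[.5845,-.1144];print(np.hypot(*r),np.degrees(np.arctan2(r[1],r[0]))%360)
for n in ("top","side"):
  c=viewer.camera(n)
  for t,z in (("knob",.054),("dish_grip",.15),("bonbon_center",.06)):
    for d in finder.pinpoint(c,t)[:2]: print(n,t,d["p"],atz(c,d["position"],z)[:2])
E
```

```text
[ 0.45865078 -0.06771127  0.06284175] [1.79966425e+02 3.17805606e-02 1.60028096e+02] 0.025661170503288498 [-1.06688021  1.85785581 -0.30497697] [-8.41304483e+00 -6.21389606e+00 -2.21227901e+01  7.40532424e+01
  2.65261599e-02  1.15588586e+01]
0.13423063237176686 159.64567983247488
top knob 0.51 [ 0.53956249 -0.21958161]
top knob 0.26 [ 0.67702889 -0.15541214]
top dish_grip 0.94 [ 0.24994598 -0.2501755 ]
top dish_grip 0.85 [ 0.65350977 -0.15013106]
top bonbon_center 0.45 [ 0.66508385 -0.14751911]
top bonbon_center 0.21 [ 0.57254881 -0.4554884 ]
side knob 0.78 [ 0.45892506 -0.06924552]
side dish_grip 0.9 [ 0.25153161 -0.29664375]
side dish_grip 0.69 [ 0.66253322 -0.15543896]
side bonbon_center 0.41 [ 0.66606063 -0.14726044]
```

move_arm(
  offset=[
    [-0.02,-0.7,0],
    [-0.02,-0.7,0],
    [-0.02,-0.7,0],
    [-0.02,-0.7,0],
    [-0.02,-0.7,0],
  ],
  twist=[
    [0,0,-0.052],
    [0,0,-0.052],
    [0,0,-0.052],
    [0,0,-0.052],
    [0,0,-0.052],
  ],
  grip=[0.3,0.3,0.3,0.3,0.3],
)

```text
time: 6.05
ee_pos: [0.4509, -0.1015, 0.0622]
tcp_rot: [180.0, -0.0, 174.9]
wrist_force: [-0.7, 0.6, 0.8]
opening: 0.0256
grasp_force: 0.6
```

move_arm(
  offset=[
    [-0.02,-0.7,0],
    [-0.02,-0.7,0],
    [-0.02,-0.7,0],
    [-0.02,-0.7,0],
    [-0.02,-0.7,0],
  ],
  twist=[
    [0,0,-0.052],
    [0,0,-0.052],
    [0,0,-0.052],
    [0,0,-0.052],
    [0,0,-0.052],
  ],
  grip=[0.3,0.3,0.3,0.3,0.3],
)

```text
time: 6.55
ee_pos: [0.4523, -0.1365, 0.0621]
tcp_rot: [180.0, -0.0, -170.2]
wrist_force: [-1.5, 1.1, 0.3]
opening: 0.0255
grasp_force: 0.6
```

move_arm(
  offset=[
    [-0.02,-0.7,0],
    [-0.02,-0.7,0],
    [-0.02,-0.7,0],
    [-0.02,-0.7,0],
    [-0.01,-0.5,0],
  ],
  twist=[
    [0,0,-0.052],
    [0,0,-0.052],
    [0,0,-0.052],
    [0,0,-0.052],
    [0,0,-0.037],
  ],
  grip=[0.3,0.3,0.3,0.3,0.3],
)

```text
time: 7.05
ee_pos: [0.462, -0.1681, 0.0621]
tcp_rot: [180.0, -0.0, -156.2]
wrist_force: [-0.9, 0.6, -1.1]
opening: 0.0257
grasp_force: 0.8
```

```bash
python3 - <<'E'
from h import *
o=bot.get_obs();print(o["ee_pos"],o["tcp_rot"],o["opening"],o["wrist_force"])
r=o["ee_pos"][:2]-[.5845,-.1144];print(np.hypot(*r),np.degrees(np.arctan2(r[1],r[0]))%360)
E
```

```text
[ 0.46202096 -0.16812836  0.0621375 ] [ 1.79973158e+02 -2.13015541e-02 -1.56173389e+02] 0.025699148351203845 [-0.87952181  0.6302653  -1.08399938]
0.13374547694795313 203.68580591824937
```

move_arm(
  offset=[
    [-0.02,-0.7,0],
    [-0.02,-0.7,0],
    [-0.02,-0.7,0],
    [-0.02,-0.7,0],
    [-0.01,-0.4,0],
  ],
  twist=[
    [0,0,-0.052],
    [0,0,-0.052],
    [0,0,-0.052],
    [0,0,-0.052],
    [0,0,-0.03],
  ],
  grip=[0.3,0.3,0.3,0.3,0.3],
)

```text
time: 7.55
ee_pos: [0.4785, -0.1956, 0.0621]
tcp_rot: [180.0, -0.0, -142.5]
wrist_force: [-0.2, 1.5, -0.1]
opening: 0.0257
grasp_force: 0.0
```

move_arm(
  offset=[
    [0,-0.25,0],
    [0,-0.25,0],
    [0,-0.2,0],
    [0,-0.1,0],
  ],
  twist=[
    [0,0,-0.018],
    [0,0,-0.018],
    [0,0,-0.015],
    [0,0,0],
  ],
  grip=[0.3,0.3,0.3,0.3],
)

```text
time: 7.95
ee_pos: [0.4833, -0.2018, 0.0622]
tcp_rot: [180.0, -0.0, -139.7]
wrist_force: [-1.8, 0.3, 0.2]
opening: 0.0253
grasp_force: 0.4
```

```bash
python3 - <<'E'
from h import *
o=bot.get_obs();print(o["ee_pos"],o["tcp_rot"],o["opening"],o["wrist_force"])
r=o["ee_pos"][:2]-[.5845,-.1144];print(np.hypot(*r),np.degrees(np.arctan2(r[1],r[0]))%360)
E
```

```text
[ 0.4833374  -0.20179562  0.06222379] [ 1.79992388e+02 -8.59463588e-03 -1.39688780e+02] 0.02527687047689973 [-1.83340701  0.34349681  0.24610989]
0.13368570292282006 220.8241401305127
```

move_arm(
  offset=[
    [0,-0.15,0],
    [0,-0.15,0],
    [0,-0.15,0],
    [0,0,0],
  ],
  twist=[
    [0,0,-0.012],
    [0,0,-0.012],
    [0,0,0],
    [0,0,0],
  ],
  grip=[0.3,0.3,0.3,0.3],
)

```text
time: 8.35
ee_pos: [0.4866, -0.2054, 0.0624]
tcp_rot: [-180.0, 0.0, -138.3]
wrist_force: [0.5, -0.4, -0.0]
opening: 0.0255
grasp_force: 0.0
```

move_arm(
  offset=[
    [0,-0.15,0],
    [0,-0.15,0],
    [0,0,0],
  ],
  twist=[
    [0,0,0],
    [0,0,0],
    [0,0,0],
  ],
  grip=[0.3,0.3,0.3],
)

```text
time: 8.65
ee_pos: [0.4874, -0.2064, 0.0623]
tcp_rot: [179.8, 0.0, -138.3]
wrist_force: [-6.1, 6.5, 5.2]
opening: 0.0257
grasp_force: 4.8
```

move_arm(
  offset=[
    [0,0,0],
    [0,0,0],
    [0,0.1,0],
  ],
  twist=[
    [0,0,0],
    [0,0,0],
    [0,0,0],
  ],
  grip=[0.3,0.3,0.3],
)

```text
time: 8.95
ee_pos: [0.4873, -0.2062, 0.0624]
tcp_rot: [179.9, 0.0, -138.3]
wrist_force: [-1.7, 0.6, 1.6]
opening: 0.0258
grasp_force: 0.7
```

```bash
python3 - <<'E'
from h import *
o=bot.get_obs();print(o["ee_pos"],o["tcp_rot"],o["opening"],o["wrist_force"])
for n in ("top","side"):
  c=viewer.camera(n);save(c,n+"2")
  for t,z in (("knob",.054),("dish_grip",.15),("dish_seat",.0595),("dish",.034),("bonbon_center",.06),("jar_mid",.063),("shaker_mid",.064)):
    for d in finder.pinpoint(c,t)[:2]: print(n,t,d["p"],np.round(d["position"]),atz(c,d["position"],z)[:2])
E
```

```text
[ 0.48728751 -0.20624743  0.06236509] [ 1.79938318e+02  6.05720660e-04 -1.38325476e+02] 0.025762256877838667 [-1.73352406  0.62083948  1.63403763]
top knob 0.91 [420. 247.] [ 0.47778818 -0.21263541]
top dish_grip 0.68 [457. 352.] [ 0.24998387 -0.25719792]
top dish_grip 0.63 [351. 165.] [ 0.64727286 -0.05818098]
top dish_seat 0.65 [353. 176.] [ 0.64623977 -0.06470171]
top dish 0.79 [358. 178.] [ 0.64912039 -0.07900937]
top bonbon_center 0.55 [353. 173.] [ 0.65388736 -0.06610901]
top bonbon_center 0.45 [355. 176.] [ 0.64547793 -0.06926911]
top jar_mid 0.93 [347. 230.] [ 0.51993944 -0.04687419]
top shaker_mid 0.75 [355. 165.] [ 0.6725545  -0.07076478]
side knob 0.71 [311. 324.] [ 0.48210757 -0.20836526]
side dish_grip 0.83 [384. 243.] [ 0.65166508 -0.06725653]
side dish_grip 0.74 [181. 323.] [ 0.25226203 -0.30029283]
side dish_seat 0.97 [381. 281.] [ 0.64965554 -0.08375584]
side dish_seat 0.78 [191. 359.] [ 0.25767582 -0.29348682]
side dish 0.76 [191. 374.] [ 0.25568305 -0.30448088]
side dish 0.55 [380. 288.] [ 0.65168279 -0.07368818]
side bonbon_center 0.71 [379. 273.] [ 0.6502669  -0.05202566]
side bonbon_center 0.65 [354. 300.] [ 0.57733598 -0.14664514]
side shaker_mid 0.76 [395. 313.] [ 0.65393283 -0.2010589 ]
side shaker_mid 0.29 [381. 276.] [ 0.65155035 -0.07046638]
```

View pics/side2.png

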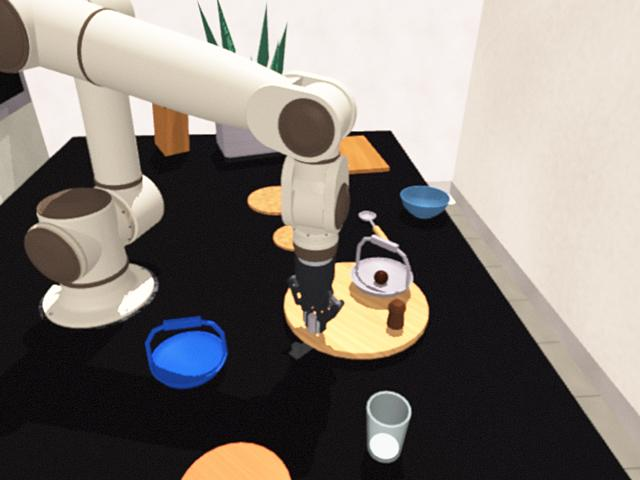

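The board is at its stop: the knob is beside the stub at (300,350), the dish is at (381,280) with the ball central, and the shaker is upright at (397,315). I'm backing off and raising.

move_arm(
  offset=[
    [0,0.1,0],
    [0,0,-1],
    [0,0,-2],
    [0,0,-3],
    [0,0,-4],
  ],
  twist=[
    [0,0,0],
    [0,0,0],
    [0,0,0],
    [0,0,0],
    [0,0,0],
  ],
  grip=[0.3,0.3,0.3,0.3,0.3],
)

```text
time: 10.25
ee_pos: [0.4865, -0.2059, 0.1628]
tcp_rot: [179.9, -0.0, -138.3]
wrist_force: [-0.3, -0.0, 0.4]
opening: 0.0254
grasp_force: 0.0
```

move_arm(
  offset=[
    [0,0,-4],
    [0,0,-4],
    [0,0,-1],
    [0,0,0],
  ],
  twist=[
    [0,0,0.1],
    [0,0,0.1],
    [0,0,0.1],
    [0,0,0],
  ],
  grip=[1,1,1,1],
)

```text
time: 10.65
ee_pos: [0.4878, -0.2064, 0.2552]
tcp_rot: [-179.8, 0.2, -155.6]
wrist_force: [-0.3, -0.3, -0.8]
opening: 0.0815
grasp_force: 0.0
```

```bash
python3 - <<'E'
from h import *
np.set_printoptions(precision=4,suppress=True)
o=bot.get_obs();print(o["ee_pos"],o["tcp_rot"],o["opening"],o["wrist_force"])
for n in ("top","side"):
  c=viewer.camera(n);save(c,n+"3")
  for t,z in (("knob",.054),("dish_grip",.15),("dish_seat",.0595),("dish",.034),("bonbon_center",.06),("jar_mid",.063),("shaker_mid",.064)):
    for d in finder.pinpoint(c,t)[:2]: print(n,t,d["p"],np.round(d["position"]),atz(c,d["position"],z)[:2])
  P=[]
  for y in range(120,330):
    for x in range(290,480):
      if c["depth"][y,x]>0:
        p=atdepth(c,(x,y))
        if .138<p[2]<.17 and np.hypot(p[0]-.649,p[1]+.068)<.055: P.append(p)
  P=np.array(P);print(n,"bar",len(P))
  if len(P)>5:
    m=P[:,:2].mean(0);u=np.linalg.svd(P[:,:2]-m)[2][0];s=(P[:,:2]-m)@u
    print(P.mean(0),"mid",m+u*(s.max()+s.min())/2,"dir",np.degrees(np.arctan2(u[1],u[0]))%180,"len",np.ptp(s),"z",P[:,2].min(),P[:,2].max())
E
```

```text
[ 0.4878 -0.2064  0.2552] [-179.7831    0.1874 -155.615 ] 0.08149557317504674 [-0.3113 -0.3234 -0.767 ]
top knob 0.87 [416. 248.] [ 0.4753 -0.2026]
top dish_grip 0.98 [353. 166.] [ 0.6452 -0.0613]
top dish_seat 0.74 [346. 232.] [ 0.5171 -0.0441]
top dish_seat 0.62 [352. 177.] [ 0.6444 -0.0639]
top dish 0.69 [354. 176.] [ 0.6526 -0.0697]
top bonbon_center 0.7 [351. 177.] [ 0.6453 -0.0603]
top jar_mid 0.65 [347. 229.] [ 0.522  -0.0474]
top shaker_mid 0.83 [417. 170.] [ 0.6539 -0.2121]
top bar 273
[ 0.648  -0.0648  0.1538] mid [ 0.6498 -0.0668] dir 132.96713859467042 len 0.10932201584868881 z 0.13884245609562385 0.16437288972849262
side knob 0.94 [311. 319.] [ 0.4817 -0.1952]
side dish_grip 0.83 [383. 246.] [ 0.6462 -0.0777]
side dish_grip 0.7 [183. 324.] [ 0.2562 -0.3019]
side dish_seat 0.91 [381. 281.] [ 0.6488 -0.0837]
side dish_seat 0.73 [190. 359.] [ 0.2558 -0.2926]
side dish 0.79 [191. 372.] [ 0.255  -0.2996]
side dish 0.56 [383. 287.] [ 0.6583 -0.073 ]
side bonbon_center 0.52 [382. 276.] [ 0.6557 -0.0663]
side jar_mid 0.58 [320. 272.] [ 0.514  -0.0417]
side bar 299
[ 0.6521 -0.0723  0.1514] mid [ 0.6489 -0.069 ] dir 133.5007102868956 len 0.10844936566101518 z 0.13807741515727223 0.15979820006863077
```

View pics/top3.png

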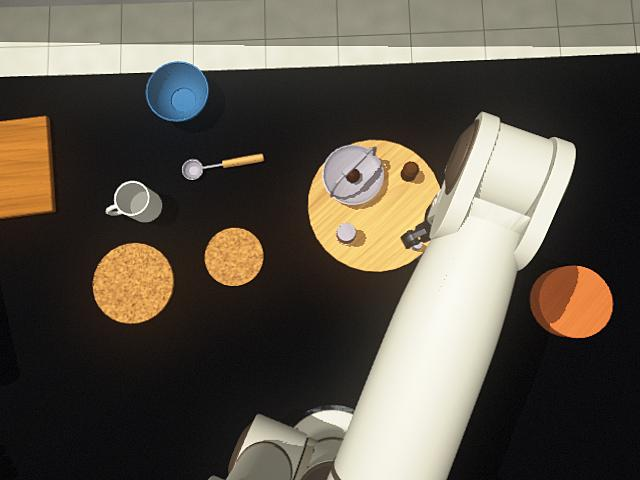

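The dish is at (354,176) with its bar along about 133° and the ball central. The jar is at (346,232) and the shaker at (410,171), both standing.

```bash
python3 -c "
from h import *
a=plan((.6492,-.0675,.245),133.2,15)
print(a)"
```

```text
{"offset": [[-1.4, 0.4, 0.0], [-1.3, 0.5, 0.1], [-1.3, 0.6, 0.0], [-1.2, 0.7, 0.1], [-1.2, 0.8, 0.0]] , "twist": [[-0.0, 0.0, 0.083], [-0.0, 0.0, 0.083], [-0.0, 0.0, 0.083], [-0.0, 0.0, 0.083], [-0.0, 0.0, 0.083]] }
{"offset": [[-1.1, 0.9, 0.1], [-1.0, 1.0, 0.0], [-0.9, 1.1, 0.1], [-0.8, 1.2, 0.0], [-0.7, 1.2, 0.1]] , "twist": [[-0.0, 0.0, 0.083], [-0.0, 0.0, 0.083], [-0.0, 0.0, 0.083], [-0.0, 0.0, 0.083], [0.0, 0.0, 0.083]] }
{"offset": [[-0.6, 1.3, 0.0], [-0.6, 1.3, 0.1], [-0.4, 1.4, 0.0], [-0.3, 1.4, 0.1], [-0.2, 1.4, 0.0]] , "twist": [[0.0, 0.0, 0.083], [0.0, 0.0, 0.083], [0.0, 0.0, 0.083], [0.0, 0.0, 0.083], [0.0, 0.0, 0.082]] }
(array([ 0.6491576 , -0.06694015,  0.24531484]), np.float64(133.20325015049272))
```

move_arm(
  offset=[
    [-1.4,0.4,0.0],
    [-1.3,0.5,0.1],
    [-1.3,0.6,0.0],
    [-1.2,0.7,0.1],
    [-1.2,0.8,0.0],
  ],
  twist=[
    [0,0,0.083],
    [0,0,0.083],
    [0,0,0.083],
    [0,0,0.083],
    [0,0,0.083],
  ],
  grip=[1,1,1,1,1],
)

```text
time: 11.95
ee_pos: [0.5417, -0.1597, 0.2502]
tcp_rot: [-180.0, -0.0, -179.5]
wrist_force: [-0.4, 0.1, -0.2]
opening: 0.0854
grasp_force: 0.0
```

move_arm(
  offset=[
    [-1.1,0.9,0.1],
    [-1.0,1.0,0.0],
    [-0.9,1.1,0.1],
    [-0.8,1.2,0.0],
    [-0.7,1.2,0.1],
  ],
  twist=[
    [0,0,0.083],
    [0,0,0.083],
    [0,0,0.083],
    [0,0,0.083],
    [0,0,0.083],
  ],
  grip=[1,1,1,1,1],
)

```text
time: 12.45
ee_pos: [0.595, -0.1128, 0.2473]
tcp_rot: [180.0, 0.0, 156.7]
wrist_force: [0.7, 0.6, -0.6]
opening: 0.0854
grasp_force: 0.0
```

move_arm(
  offset=[
    [-0.6,1.3,0.0],
    [-0.6,1.3,0.1],
    [-0.4,1.4,0.0],
    [-0.3,1.4,0.1],
    [-0.2,1.4,0.0],
  ],
  twist=[
    [0,0,0.083],
    [0,0,0.083],
    [0,0,0.083],
    [0,0,0.083],
    [0,0,0.082],
  ],
  grip=[0.8,0.6,0.6,0.6,0.6],
)

```text
time: 12.95
ee_pos: [0.6496, -0.0665, 0.2451]
tcp_rot: [-180.0, -0.0, 133.0]
wrist_force: [-0.7, -0.1, -0.2]
opening: 0.051
grasp_force: 0.0
```

```bash
python3 - <<'E'
from h import *
print(bot.get_obs()["tcp_rot"])
c=viewer.camera("side");cv2.imwrite("pics/d1.png",cv2.resize(c["color"][140:340,280:480,::-1],None,fx=3,fy=3))
print(plan((.6492,-.0675,.151),133.2,8))
print(bot.get_obs()["ee_pos"],bot.get_obs()["opening"])
E
```

```text
[-1.79991156e+02 -1.13796046e-02  1.33010410e+02]
{"offset": [[-0.0, -0.0, 1.2], [-0.0, -0.0, 1.2], [-0.0, -0.0, 1.2], [-0.0, -0.1, 1.1], [-0.0, -0.0, 1.2]] , "twist": [[0.0, -0.0, -0.001], [0.0, -0.0, -0.001], [0.0, -0.0, -0.001], [0.0, -0.0, -0.001], [0.0, -0.0, -0.001]] }
{"offset": [[-0.0, -0.1, 1.1], [-0.0, -0.0, 1.2], [-0.1, -0.1, 1.1]] , "twist": [[0.0, -0.0, -0.001], [0.0, -0.0, -0.001], [0.0, -0.001, -0.0]] }
(array([ 0.64917963, -0.06799645,  0.151495  ]), np.float64(133.19643980339353))
[ 0.65069991 -0.06526937  0.24449629] 0.0512567822644718
```

View pics/d1.png

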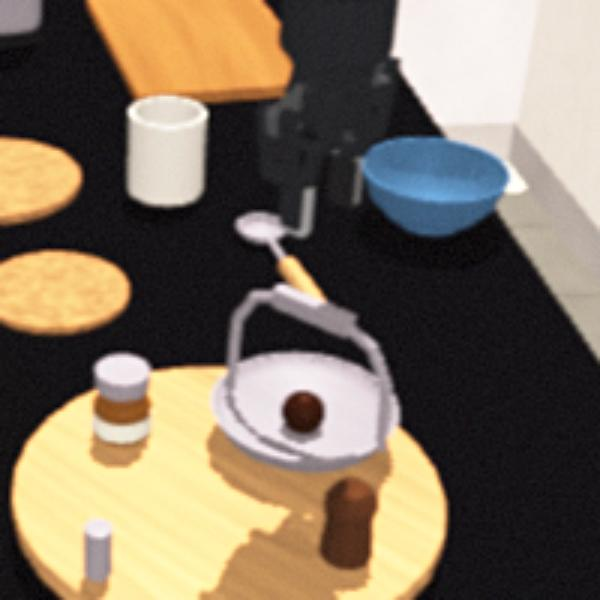

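The gripper stands over the bar, whose middle is at crop (315,307), and the ball sits central in the dish. I'm descending with 51 mm opening around the 12 mm bar.

move_arm(
  offset=[
    [0,-0.1,1.2],
    [0,0,1.2],
    [0,-0.1,1.2],
    [0,0,1.2],
    [0,0,1.2],
  ],
  twist=[
    [0,0,0],
    [0,0,0],
    [0,0,0],
    [0,0,0],
    [0,0,0],
  ],
  grip=[0.6,0.6,0.6,0.6,0.6],
)

```text
time: 13.5
ee_pos: [0.6474, -0.0685, 0.1843]
tcp_rot: [-180.0, -0.0, 133.2]
wrist_force: [0.4, -0.4, -0.7]
opening: 0.0514
grasp_force: 0.0
```

move_arm(
  offset=[
    [0,0,1.2],
    [0,0,1.2],
    [0,0,1.0],
    [0,0,0],
  ],
  twist=[
    [0,0,0],
    [0,0,0],
    [0,0,0],
    [0,0,0],
  ],
  grip=[0.6,0.6,0.6,0.4],
)

```text
time: 13.9
ee_pos: [0.647, -0.0682, 0.1493]
tcp_rot: [-179.9, -0.1, 133.2]
wrist_force: [-0.8, 0.3, -0.5]
opening: 0.0379
grasp_force: 0.0
```

```bash
python3 - <<'E'
from h import *
c=viewer.camera("side");cv2.imwrite("pics/d2.png",cv2.resize(c["color"][180:320,320:460,::-1],None,fx=4,fy=4))
o=bot.get_obs();print(o["ee_pos"],o["opening"],o["wrist_force"])
E
```

```text
[ 0.64736902 -0.06823066  0.15051569] 0.034083976081829205 [0.36770957 0.68628564 0.17422011]
```

View pics/d2.png

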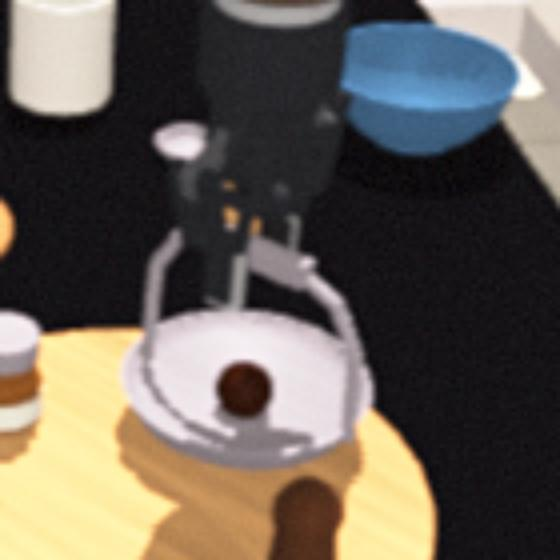

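The bar lies between the near finger (240,275) and the far finger (293,230). I'm closing gently.

move_arm(
  offset=[
    [0,0,0],
    [0,0,0],
    [0,0,0],
    [0,0,0],
    [0,0,0],
  ],
  twist=[
    [0,0,0],
    [0,0,0],
    [0,0,0],
    [0,0,0],
    [0,0,0],
  ],
  grip=[0.35,0.3,0.26,0.23,0.2],
  force=50,
)

```text
time: 14.45
ee_pos: [0.6479, -0.0682, 0.1516]
tcp_rot: [180.0, 0.0, 133.2]
wrist_force: [0.7, 0.2, -0.0]
opening: 0.0174
grasp_force: 0.7
```

move_arm(
  offset=[
    [0,0,0],
    [0,0,0],
    [0,0,0],
    [0,0,0],
    [0,0,0],
  ],
  twist=[
    [0,0,0],
    [0,0,0],
    [0,0,0],
    [0,0,0],
    [0,0,0],
  ],
  grip=[0.17,0.15,0.13,0.1,0],
)

```text
time: 14.95
ee_pos: [0.6481, -0.0681, 0.1516]
tcp_rot: [179.9, 0.0, 133.2]
wrist_force: [3.0, 4.5, 2.7]
opening: 0.0111
grasp_force: 48.9
```

move_arm(
  offset=[
    [0,0,0],
    [0,0,0],
    [0,0,0],
  ],
  twist=[
    [0,0,0],
    [0,0,0],
    [0,0,0],
  ],
  grip=[0,0,0],
)

```text
time: 15.25
ee_pos: [0.648, -0.0681, 0.1517]
tcp_rot: [180.0, 0.0, 133.2]
wrist_force: [4.2, 3.8, 3.6]
opening: 0.0115
grasp_force: 49.2
```

move_arm(
  offset=[
    [0,0,-0.2],
    [0,0,-0.4],
    [0,0,-0.6],
    [0,0,-0.8],
    [0,0,-0.8],
  ],
  twist=[
    [0,0,0],
    [0,0,0],
    [0,0,0],
    [0,0,0],
    [0,0,0],
  ],
  grip=[0,0,0,0,0],
)

```text
time: 15.75
ee_pos: [0.6476, -0.0685, 0.1799]
tcp_rot: [-180.0, -0.0, 133.2]
wrist_force: [-0.2, -0.1, -5.4]
opening: 0.0115
grasp_force: 48.9
```

move_arm(
  offset=[
    [0,0,-0.8],
    [0,0,-0.8],
    [0,0,-0.8],
    [0,0,-0.8],
    [0,0,-0.8],
  ],
  twist=[
    [0,0,0],
    [0,0,0],
    [0,0,0],
    [0,0,0],
    [0,0,0],
  ],
  grip=[0,0,0,0,0],
)

```text
time: 16.25
ee_pos: [0.6477, -0.0683, 0.22]
tcp_rot: [180.0, 0.0, 133.2]
wrist_force: [0.4, -0.3, -4.7]
opening: 0.0112
grasp_force: 48.9
```

move_arm(
  offset=[
    [0,0,-0.8],
    [0,0,-0.8],
    [0,0,-0.6],
    [0,0,-0.4],
    [0,0,0],
  ],
  twist=[
    [0,0,0],
    [0,0,0],
    [0,0,0],
    [0,0,0],
    [0,0,0],
  ],
  grip=[0,0,0,0,0],
)

```text
time: 16.75
ee_pos: [0.6479, -0.0683, 0.2459]
tcp_rot: [180.0, 0.0, 133.2]
wrist_force: [0.1, 0.2, -4.8]
opening: 0.0113
grasp_force: 48.9
```

```bash
python3 - <<'E'
from h import *
c=viewer.camera("side");cv2.imwrite("pics/d3.png",cv2.resize(c["color"][140:340,290:470,::-1],None,fx=3,fy=3))
o=bot.get_obs();print(o["ee_pos"],o["tcp_rot"],o["opening"],o["wrist_force"],o["torque"])
p,y=plan((.476,.222,.235),223.2,25)
print(p,y)
E
```

```text
[ 0.64780356 -0.06833134  0.24540289] [1.79991644e+02 1.35275664e-02 1.33200645e+02] 0.011588366700083003 [-0.41667447  0.02468318 -4.99060282] [-0.03384753  0.00656994  0.01715655]
{"offset": [[1.3, 0.3, 0.0], [1.3, 0.4, 0.0], [1.3, 0.5, 0.0], [1.2, 0.5, 0.0], [1.2, 0.6, 0.0]] , "twist": [[-0.0, 0.0, -0.063], [-0.0, 0.0, -0.063], [-0.0, 0.0, -0.063], [-0.0, 0.0, -0.063], [-0.0, 0.0, -0.063]] }
{"offset": [[1.2, 0.7, 0.1], [1.1, 0.8, 0.0], [1.1, 0.8, 0.1], [1.0, 0.9, 0.0], [1.0, 1.0, 0.1]] , "twist": [[-0.0, 0.0, -0.063], [-0.0, 0.0, -0.063], [-0.0, 0.0, -0.063], [-0.0, 0.0, -0.063], [-0.0, 0.0, -0.063]] }
{"offset": [[0.9, 1.0, 0.0], [0.8, 1.1, 0.1], [0.8, 1.1, 0.0], [0.7, 1.2, 0.1], [0.6, 1.2, 0.0]] , "twist": [[-0.0, 0.0, -0.063], [-0.0, 0.0, -0.063], [-0.0, 0.0, -0.063], [-0.0, 0.0, -0.063], [-0.0, 0.0, -0.063]] }
{"offset": [[0.5, 1.2, 0.1], [0.5, 1.3, 0.0], [0.4, 1.3, 0.1], [0.3, 1.3, 0.0], [0.2, 1.3, 0.1]] , "twist": [[-0.0, 0.0, -0.063], [-0.0, 0.0, -0.063], [-0.0, 0.0, -0.062], [-0.0, 0.0, -0.063], [-0.0, 0.0, -0.062]] }
{"offset": [[0.1, 1.3, 0.0], [0.0, 1.3, 0.1], [-0.0, 1.3, 0.0], [-0.1, 1.4, 0.1], [-0.3, 1.3, 0.0]] , "twist": [[-0.0, 0.0, -0.063], [-0.0, 0.0, -0.062], [-0.0, 0.0, -0.063], [-0.0, 0.0, -0.062], [-0.0, 0.0, -0.063]] }
[0.47647715 0.22220406 0.23533599] -136.78768379208182
```

View pics/d3.png

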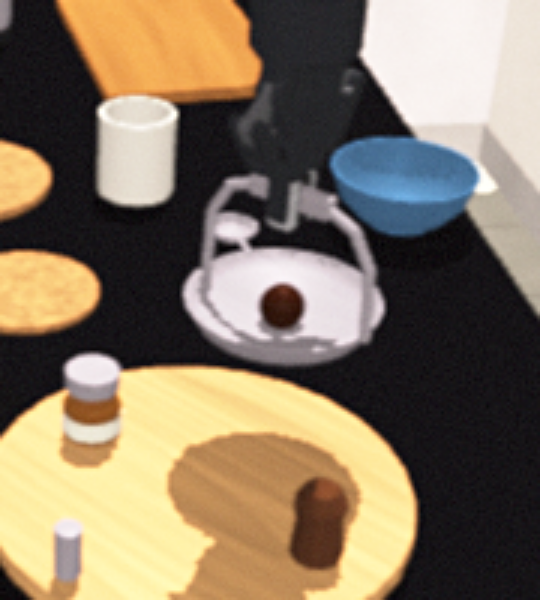

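The dish is lifted and level, with the ball central at crop (283,305) and the jar and shaker standing. I'm carrying it over with the quarter turn, ramping the start and end.

move_arm(
  offset=[
    [0.4,0.1,0],
    [0.9,0.2,0],
    [1.3,0.4,0],
    [1.3,0.5,0],
    [1.2,0.5,0],
  ],
  twist=[
    [0,0,-0.02],
    [0,0,-0.043],
    [0,0,-0.063],
    [0,0,-0.063],
    [0,0,-0.063],
  ],
  grip=[0,0,0,0,0],
)

```text
time: 17.3
ee_pos: [0.6199, -0.0211, 0.2448]
tcp_rot: [-180.0, -0.0, 147.8]
wrist_force: [-0.0, 0.3, -5.1]
opening: 0.011
grasp_force: 48.9
```

move_arm(
  offset=[
    [1.2,0.6,0],
    [1.2,0.7,0],
    [1.1,0.8,0],
    [1.1,0.8,0],
    [1.0,0.9,0],
  ],
  twist=[
    [0,0,-0.063],
    [0,0,-0.063],
    [0,0,-0.063],
    [0,0,-0.063],
    [0,0,-0.063],
  ],
  grip=[0,0,0,0,0],
)

```text
time: 17.8
ee_pos: [0.5851, 0.0373, 0.2449]
tcp_rot: [-180.0, -0.0, 165.9]
wrist_force: [-0.4, 0.0, -4.0]
opening: 0.0113
grasp_force: 48.9
```

move_arm(
  offset=[
    [1.0,1.0,0],
    [0.9,1.0,0],
    [0.8,1.1,0],
    [0.8,1.1,0],
    [0.7,1.2,0],
  ],
  twist=[
    [0,0,-0.063],
    [0,0,-0.063],
    [0,0,-0.063],
    [0,0,-0.063],
    [0,0,-0.063],
  ],
  grip=[0,0,0,0,0],
)

```text
time: 18.3
ee_pos: [0.5499, 0.0962, 0.2449]
tcp_rot: [180.0, -0.0, -176.1]
wrist_force: [-0.3, -0.2, -4.9]
opening: 0.0114
grasp_force: 48.9
```

move_arm(
  offset=[
    [0.6,1.2,0],
    [0.5,1.2,0],
    [0.5,1.3,0],
    [0.4,1.3,0],
    [0.3,1.3,0],
  ],
  twist=[
    [0,0,-0.063],
    [0,0,-0.063],
    [0,0,-0.063],
    [0,0,-0.062],
    [0,0,-0.063],
  ],
  grip=[0,0,0,0,0],
)

```text
time: 18.8
ee_pos: [0.5153, 0.1538, 0.245]
tcp_rot: [180.0, -0.0, -158.1]
wrist_force: [-0.1, 0.2, -4.6]
opening: 0.011
grasp_force: 48.9
```

move_arm(
  offset=[
    [0.2,1.3,0],
    [0.1,1.3,0],
    [0,1.3,0.1],
    [0,1.3,0.2],
    [-0.1,1.2,0.2],
  ],
  twist=[
    [0,0,-0.062],
    [0,0,-0.063],
    [0,0,-0.062],
    [0,0,-0.063],
    [0,0,-0.062],
  ],
  grip=[0,0,0,0,0],
)

```text
time: 19.3
ee_pos: [0.4826, 0.2091, 0.24]
tcp_rot: [180.0, -0.0, -140.2]
wrist_force: [0.4, -0.3, -6.1]
opening: 0.0114
grasp_force: 48.9
```

move_arm(
  offset=[
    [-0.2,0.9,0.3],
    [-0.1,0.6,0.2],
    [0,0,0.1],
    [0,0,0],
    [0,0,0],
  ],
  twist=[
    [0,0,-0.04],
    [0,0,-0.023],
    [0,0,0],
    [0,0,0],
    [0,0,0],
  ],
  grip=[0,0,0,0,0],
)

```text
time: 19.8
ee_pos: [0.4761, 0.2216, 0.2343]
tcp_rot: [-180.0, -0.0, -136.8]
wrist_force: [-0.1, -0.1, -5.8]
opening: 0.0112
grasp_force: 48.9
```

```bash
python3 - <<'E'
from h import *
o=bot.get_obs();print(o["ee_pos"],o["tcp_rot"],o["opening"],o["wrist_force"],o["qd"])
uz=o["ee_pos"][2]-.1517
for n in ("top","side"):
  c=viewer.camera(n)
  if n=="side": cv2.imwrite("pics/e1.png",cv2.resize(c["color"][130:380,210:460,::-1],None,fx=2.4,fy=2.4))
  for t,z in (("knob",.054),("dish_grip",.15+uz),("dish_seat",.0595+uz),("dish",.034+uz),("bonbon_center",.0595+uz),("trivet",0)):
    for d in finder.pinpoint(c,t)[:2]: print(n,t,d["p"],np.round(d["position"]),atz(c,d["position"],z)[:2])
E
```

```text
[0.47609327 0.22158891 0.23430749] [-1.79992779e+02 -1.65596355e-03 -1.36846775e+02] 0.011197668819010433 [-0.09367647 -0.11364467 -5.78937768] [-0.04588221 -0.03209022  0.13967792  0.04071547  0.1541183  -0.24054755]
top knob 0.85 [414. 248.] [ 0.47476359 -0.19914628]
top dish_grip 0.84 [455. 352.] [ 0.25678108 -0.23533181]
top dish_grip 0.83 [209. 245.] [0.47210631 0.22717591]
top dish_seat 0.92 [217. 252.] [0.46923325 0.23106797]
top dish_seat 0.91 [440. 352.] [ 0.24972908 -0.22466499]
top dish 0.96 [227. 247.] [0.48277138 0.21471572]
top dish 0.75 [438. 349.] [ 0.25447153 -0.22664477]
top bonbon_center 0.73 [415. 168.] [ 0.63858626 -0.19440402]
top bonbon_center 0.57 [221. 251.] [0.47176421 0.22321991]
top trivet 0.82 [136. 285.] [0.41365276 0.45547864]
top trivet 0.36 [222. 252.] [0.48747713 0.2509791 ]
side knob 0.89 [310. 322.] [ 0.48069239 -0.2031116 ]
side dish_grip 0.68 [296. 162.] [0.47445854 0.20781877]
side dish_grip 0.55 [184. 322.] [ 0.28213681 -0.3961672 ]
side dish_seat 0.68 [189. 356.] [ 0.27497524 -0.37068459]
side dish_seat 0.6 [299. 192.] [0.48118158 0.22131572]
side dish 0.71 [194. 372.] [ 0.28013015 -0.37994297]
side dish 0.67 [297. 203.] [0.4748285  0.20772881]
side bonbon_center 0.65 [296. 190.] [0.47387284 0.23057636]
side trivet 0.59 [297. 238.] [0.47552232 0.221305  ]
side trivet 0.57 [275. 201.] [0.4163755  0.45995143]
```

View pics/e1.png

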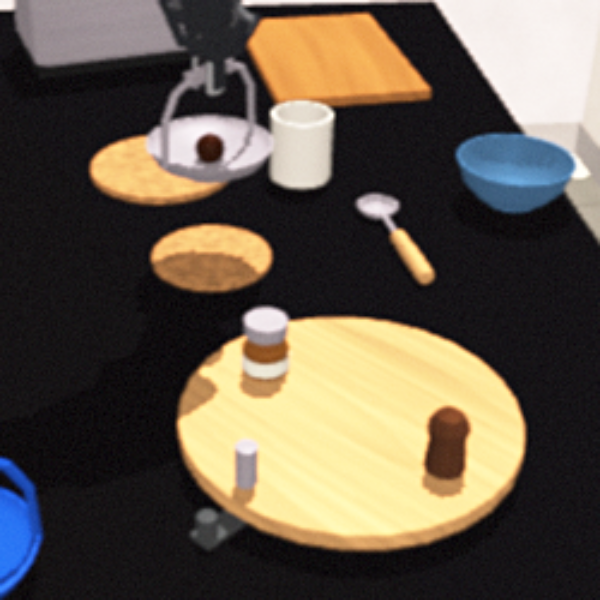

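The dish hangs level over the small trivet (dish at crop (210,148), trivet at (212,257)) with the ball central. The knob is still at the stub. I'll let it settle, then hand in.

move_arm(
  offset=[
    [0,0,0],
    [0,0,0],
    [0,0,0],
    [0,0,0],
    [0,0,0],
  ],
  twist=[
    [0,0,0],
    [0,0,0],
    [0,0,0],
    [0,0,0],
    [0,0,0],
  ],
  grip=[0,0,0,0,0],
)

```text
time: 21.0
ee_pos: [0.4759, 0.2219, 0.2343]
tcp_rot: [180.0, -0.0, -136.8]
wrist_force: [0.6, 0.1, -5.5]
opening: 0.0111
grasp_force: 48.9
```

```bash
python3 -c "
from h import *
print(bot.job_done())"
```

```text
the job is handed in; nothing more can be done
None
```

I turned the lazy Susan to its stop and handed in with the dish gripped, level and a quarter turn round, about 117 mm above the counter over the small trivet; the ball was central in the last picture. The hand-in returned no verdict.

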